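# Park the cleaned microscope optics

### The arm

A 6-joint arm with a two-finger parallel gripper is mounted at the origin on the work surface. World frame = base frame: x ahead of the robot, y to its left, z up, the work surface at z = 0. Lengths are in m, angles in rad, forces in N, time in s.
With the tool pointing down it reaches from about 0.35 to 0.975 m from the base axis. Payload 7.1 kg.
Tool frame: the origin (TCP) lies at the centre of the arm's flange, where the gripper is bolted on; the fingertips stand 182 mm ahead of it and the grasp point (between the pads) lies 163 mm ahead of it; z points along the fingers, y is the line along which they close (so a half turn about z gives the same grasp; the last joint's range is limited). The gripper opens to 88 mm and grips with 3 to 60 N. Pads are 20 mm wide; open, the fingers measure 115 mm over their backs; the gripper's body (75 mm by 178 mm) begins 61 mm behind the grasp point.
Start: joints at [-1.146, 0.423, 1.63, -0, 1.089, -0.019], TCP at [0.268, -0.564, 0.405] pointing down, gripper open.
Joint ranges: [-3, 3], [-0.9, 2.11], [0.09, 2.58], [-1.31, 4.45], [0.11, 2.69], [-2.54, 2.54]. Speed limits (rad/s): [2.39, 2.39, 3.01, 3.14, 3.14, 3.14].

### API

Orientations are given as [roll, pitch, yaw] about the fixed x, y, z axes, in that order (R = Rz(yaw) Ry(pitch) Rx(roll)).
In Python, from station import ctrl gives the robot as it stands.
- The arm moves only by the tool move_arm, never from a script. Its argument "series" is a list of rows, each a list of 4 numbers: the shift along the tool's x, y, z in mm, then the turn about the tool's z in degrees. In form: [[tx, ty, tz, spin], ...]. A call has 1 to 20 rows; each row shifts and turns the commanded pose from where the row before left it, along the tool's axes as they then stand; what a row does not reach is not made up. A row lasts 1/10 s, in which the tool goes at most 50 mm and 8.59 degrees, less where a joint would pass 70% of its speed; a pose out of reach is approached as far as the arm can. A call with a gripper value outside its range is refused whole. "grip" is the finger opening in mm, from 0 to 87.8, set as the call begins (left out, the last holds). The fingers move at their own pace and stop on an object; "squeeze" is the grip in N (left out, the last holds). Time passes only in rows, so rows that do not move let the fingers close. It gives the time, the measured TCP pose, the force, the opening and the grip force at its end, in the units of the state.
- ctrl.get_obs(): the state, without advancing time (a new reading comes with each control period).
- ctrl.grab_frame(name): name is "scene" or "top" or "wrist"; returns a dict with "pixels" (384x512x3 uint8, red, green, blue), "z_map" (384x512 float32, m along the optical axis (not along the pixel's ray), 0 where there is no reading), "mtx" (3x3 intrinsics, pixels), "dist_coeffs" ([k1, k2, p1, p2, k3] as OpenCV has them; the pictures are not rectified), "rvec" (rotation vector, rad) and "tvec" (3), from world to camera coordinates, as OpenCV has them. Camera axes: x right, y down, z forward; pixel columns grow to the right and rows downward; lengths in m; the calibration is good to about 2 mm. A picture is of the moment at which its call begins.
- ctrl.close_job(): hands the job in; it is judged then, once.
The state is a dict: "t": time; "qpos": joint angles; "joint_velocities": joint speeds; "tau": joint torques, N m; "ee_pos": TCP position; "tcp_rot": TCP orientation; "ft_force": force on the tool from outside, world axes, zero at the start; "ft_torque": the same for the moment, N m; "grip_width": opening from 0.0 (shut) to 1.0 (fully open); "grip_force": force on a finger pad.
Only numpy, scipy, OpenCV 4.12 (cv2) and the standard library are available. Lean on these libraries where they do the work, as an engineer would, in place of code of your own. Each camera call takes 0.05 s, during which the arm holds its last target. There are 200 camera calls.

### The job

Park the microscope optics: on the mat's three rings stand the tall objective in the end ring nearest the yellow slide box, the eyepiece in the other end ring and the short objective between them, each upright and centred in its ring, with the lens cap over the tall objective's nose. Set the filter cube window up in the middle of the slide box's lid, squared with the lid's edges. Leave the vial and the dish where they are, upright.

Things in the scene. Friction and masses are not known exactly. Their poses are not given: they have to be found in the camera images.
- tall_objective_center (a point): Tall microscope objective standing upright, bare aluminium with a dark band and a narrow nose. 62 mm high: body 34 mm in diameter up to 42 mm, tapering to a nose 20 mm in diameter from 46 mm to the top. This point is on its axis, half-way up (31 mm above its foot); z points up to the nose.
- short_objective_center (a point): Short, squat microscope objective standing upright, bare steel with a dark band and a conical nose. 36 mm high: body 32 mm in diameter up to 28 mm, then a cone to 18 mm at the top. This point is on its axis, half-way up (18 mm above its foot); z up.
- eyepiece_center (a point): Eyepiece standing upright on its bright tube. 50 mm high: tube 30 mm in diameter for the lowest 14 mm, above it a black eyecup 42 mm in diameter with a broad lens in its top. This point is on its axis, half-way up (25 mm above its foot); z up to the lens.
- filter_cube_center (a point): Microscope filter cube: dark metal block 40 x 40 mm, 34 mm high, with a round amber glass window on top. This point is its centre (17 mm above its underside); x and y are normal to its upright faces (which turn at most 0.35 rad from the world axes at the start), z up.
- lens_cap_center (a point): Black lens cap: a round cup lying mouth down, 36 mm outside diameter, 22 mm high; bore 30 mm wide and 17 mm deep from below, closed roof 5 mm thick. This point is on its axis, half-way up (11 mm above its rim); z up to the roof. Put over the tall objective's nose its roof rests on the nose's tip, so its rim is 45 mm and its centre 56 mm above the objective's foot.
- parking_mat: Flat black rubber parking mat, fixed, 90 mm (x) x 240 mm (y) and 4 mm thick, with three white outlined rings 54 mm across in a row: centres at y = -75, 0 and +75 mm in its frame, x = 0. Origin at the centre of its underside, z up; its row runs across the bench in front of the robot, turned at most 0.2 rad. Objects stand on its top, 4 mm above the bench.
- slide_box: Closed yellow slide box, fixed, lid 94 mm (x) x 114 mm (y), flat top 45 mm above the bench. Origin at the centre of its underside, z up, x and y along its edges. It lies off the left or the right end of the parking mat (a joystick console, up to 73 mm high, lies off the other).
- vial_center (a point): Small amber vial with a white cap, standing loose among the parts, 23 mm in diameter, 40 mm high; not to be disturbed. This point is its centre, 20 mm up.
- culture_dish_center (a point): Small low closed plastic dish with a white lid, loose among the parts, 35 mm in diameter, 10 mm high; not to be disturbed. This point is its centre, 5 mm up. (A pen and a hex key, up to 11 mm high, also lie among the parts.)
There are look-alikes about, which are no part of the job. Of the things shaped like the part that bears tall_objective_center, the aluminium one is meant.

How it is judged:
By the outcome, as a careful person would: the job done as asked, in the order asked, and still so for the second after the job is handed in, with the robot touching nothing.
It also fails if it takes over 122 s, if anything falls off the work surface, if the arm or the gripper's body presses on something with over 40 N, if the wrist force passes 120 N, or if a joint passes its speed limit or range.

## Working session

There is one attempt and no reset: what is moved stays moved. The work goes in short steps, Python scripts to look and compute and a tool call to move; the robot and the scene stay as the last step left them, time stands still between calls to the robot, and variables do not carry over. Pictures are saved under pics/ and viewed, at most 14 in all, crops included, and the job is handed in when it is done.

Besides the shell and the picture viewer there is one more tool, called after "Call:" as name([rows], argument=value, ...), one row to a line, values as JSON. move_arm: Moves the arm, as the interface text tells. Its arguments: {"type":"object","properties":{"series":{"type":"array"},"grip":{"type":"number"},"squeeze":{"type":"number"}},"required":["series"]}

```bash
mkdir -p pics; ls
cat > h.py <<'E'
import numpy as np, cv2
from station import ctrl
def grab(n,save=None):
    f=ctrl.grab_frame(n)
    if save: cv2.imwrite('pics/'+save,f['pixels'][:,:,::-1]); np.savez('pics/'+save+'.npz',**{k:np.array(v) for k,v in f.items()})
    return f
def load(s): return dict(np.load('pics/'+s+'.npz'))
def ray(f,uv):
    R,_=cv2.Rodrigues(np.array(f['rvec'],float)); t=np.array(f['tvec'],float).ravel()
    p=cv2.undistortPoints(np.array(uv,float).reshape(-1,1,2),np.array(f['mtx'],float),np.array(f['dist_coeffs'],float)).reshape(-1,2)
    d=np.c_[p,np.ones(len(p))]@R
    return -R.T@t,d
def onplane(f,uv,z):
    c,d=ray(f,uv); return c+d*((z-c[2])/d[:,2])[:,None]
def cloud(f):
    R,_=cv2.Rodrigues(np.array(f['rvec'],float)); t=np.array(f['tvec'],float).ravel()
    h,w=f['z_map'].shape; v,u=np.mgrid[:h,:w]
    c,d=ray(f,np.c_[u.ravel(),v.ravel()])
    P=c+d*f['z_map'].ravel()[:,None]; P[f['z_map'].ravel()==0]=np.nan
    return P.reshape(h,w,3)
E
python3 - <<'E'
from h import *
a=grab('top','top0.png');b=grab('scene','scene0.png')
o=ctrl.get_obs();print(o)
for f in(a,b): print(ray(f,[[256,192]]))
E
```

```text
pics
{'t': 0.1, 'qpos': array([-1.14601855e+00,  4.23776257e-01,  1.63058094e+00, -9.07194733e-07,
        1.08860224e+00, -1.90405113e-02]), 'joint_velocities': array([ 0.00016331, -0.00191867, -0.00295754,  0.00113734, -0.00108155,
        0.00041605]), 'tau': array([ 8.69337000e-04, -5.45609307e+01, -2.74323964e+01,  6.45243656e-02,
        1.87753339e-02, -5.60160618e-05]), 'ee_pos': array([ 0.26827072, -0.56423043,  0.40398469]), 'tcp_rot': array([-3.14022610e+00, -2.52196878e-05,  4.43818694e-01]), 'ft_force': array([-0.12191319,  0.76609469,  0.0106541 ]), 'ft_torque': array([-0.01572338, -0.00778891, -0.00184297]), 'grip_force': 0.0, 'grip_width': 1.0011334622115606}
(array([0.30746711, 0.05067038, 1.1409265 ]), array([[ 0.17660822, -0.00476922, -0.98427679]]))
(array([ 0.95895786, -0.54186811,  0.88234414]), array([[-0.40765428,  0.52835561, -0.74509407]]))
```

View pics/top0.png

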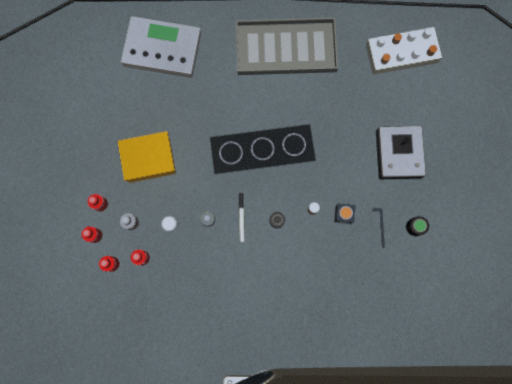

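View pics/scene0.png

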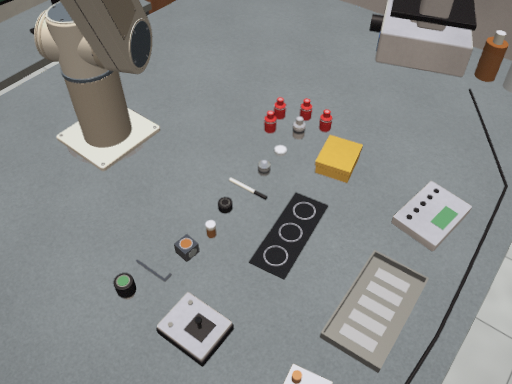

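The top view shows these parts:
- Tall-shaped candidates: aluminium (128,221), and red ones at (96,202), (90,234), (107,264) and (139,257). I choose the aluminium one, as described.
- Short objective (207,218), dish (169,224), pen (241,215), cap (277,219), vial (314,208), cube (345,213), hex key (382,227), eyepiece (418,226).
- Box (147,156), off the left end of the mat. Rings at (231,153), (262,149) and (294,145).

Run:
```python
from h import *
f=load('top0.png');P=cloud(f);s=load('scene0.png');PS=cloud(s)
print('bench z med',np.nanmedian(P[100:280,60:450,2]), np.nanmedian(PS[150:300,100:400,2]))
def comps(P,name,reg):
    m=np.nan_to_num((P[...,2]>0.007)&(P[...,0]>0.3)&(P[...,0]<0.75)&(abs(P[...,1])<0.6)).astype(np.uint8)
    n,l,st,ce=cv2.connectedComponentsWithStats(m)
    for i in range(1,n):
        if st[i,4]<15: continue
        Q=P[l==i]; zt=np.nanpercentile(Q[:,2],95); T=Q[Q[:,2]>zt-.006]
        print(name,ce[i].round(),st[i,2:5],'ztop %.3f'%zt,'xy top',((np.nanmin(T,0)+np.nanmax(T,0))/2)[:2].round(4),'ext',(np.nanmax(T,0)-np.nanmin(T,0))[:2].round(3))
comps(P,'top',0);comps(PS,'scene',0)
img=f['pixels'][:,:,::-1][180:280,70:230]
cv2.imwrite('pics/crop1.png',cv2.resize(img,(800,500),interpolation=cv2.INTER_CUBIC))
```

```text
bench z med -0.00039849123350954585 -0.0008522905957305538
top [400. 152.] [  49   54 2379] ztop 0.039 xy top [ 0.609  -0.2845] ext [0.117 0.1  ]
top [146. 157.] [  58   52 2240] ztop 0.047 xy top [0.5837 0.2954] ext [0.116 0.129]
top [241. 212.] [  6  40 116] ztop 0.012 xy top [0.4624 0.0775] ext [0.09  0.013]
top [ 97. 202.] [ 19  17 248] ztop 0.062 xy top [0.4763 0.4005] ext [0.018 0.021]
top [313. 208.] [ 12  12 106] ztop 0.042 xy top [ 0.4725 -0.0846] ext [0.021 0.022]
top [345. 214.] [ 21  20 367] ztop 0.037 xy top [ 0.4626 -0.1561] ext [0.041 0.043]
top [208. 219.] [ 15  15 174] ztop 0.037 xy top [0.4442 0.1534] ext [0.025 0.022]
top [277. 220.] [ 16  17 202] ztop 0.025 xy top [ 0.4463 -0.0045] ext [0.034 0.034]
top [128. 222.] [ 18  16 234] ztop 0.063 xy top [0.4341 0.3283] ext [0.018 0.018]
top [168. 224.] [ 16  16 153] ztop 0.013 xy top [0.4337 0.2425] ext [0.034 0.035]
top [417. 226.] [ 24  21 371] ztop 0.053 xy top [ 0.4372 -0.3129] ext [0.04 0.04]
top [ 91. 234.] [ 21  17 268] ztop 0.063 xy top [0.4045 0.4095] ext [0.018 0.021]
top [242. 236.] [ 5  6 18] ztop 0.011 xy to
[... 517 characters left out ...]
53] ext [0.113 0.133]
scene [280. 149.] [12  9 74] ztop 0.013 xy top [0.4363 0.2424] ext [0.033 0.034]
scene [264. 166.] [ 13  15 153] ztop 0.036 xy top [0.4482 0.1531] ext [0.024 0.024]
scene [249. 188.] [37 22 98] ztop 0.012 xy top [0.4546 0.0783] ext [0.111 0.013]
scene [225. 203.] [ 15  16 181] ztop 0.024 xy top [ 0.4479 -0.0031] ext [0.037 0.036]
scene [211. 227.] [ 10  17 137] ztop 0.040 xy top [ 0.4749 -0.0839] ext [0.022 0.023]
scene [186. 246.] [ 26  27 416] ztop 0.035 xy top [ 0.4645 -0.1559] ext [0.044 0.042]
scene [125. 285.] [ 22  27 449] ztop 0.051 xy top [ 0.4373 -0.3133] ext [0.042 0.04 ]
scene [195. 328.] [  78   73 3094] ztop 0.037 xy top [ 0.6104 -0.286 ] ext [0.119 0.099]
```

View pics/crop1.png

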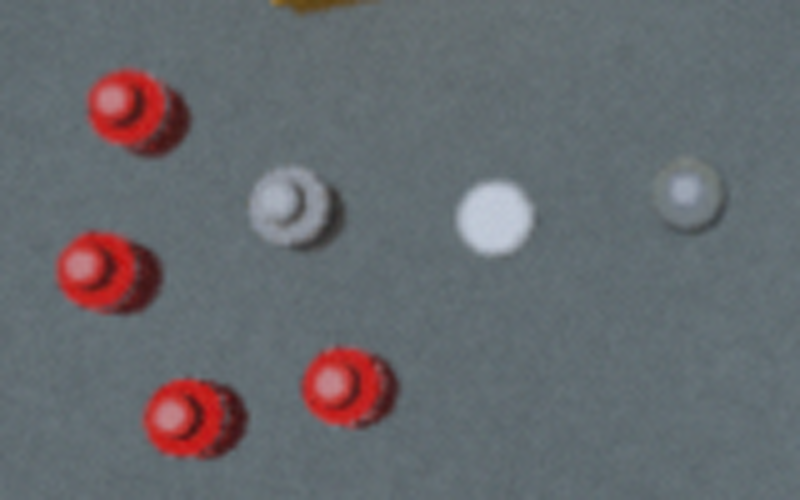

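Run:
```python
from h import *
for nm,boxr in (('top0.png',(205,120,320,178)),('scene0.png',(245,190,332,278))):
    f=load(nm);x0,y0,x1,y1=boxr
    g=cv2.cvtColor(f['pixels'],cv2.COLOR_RGB2GRAY)
    big=cv2.resize(g[y0:y1,x0:x1],None,fx=4,fy=4,interpolation=cv2.INTER_CUBIC)
    m=(big<60).astype(np.uint8)
    # mat interior: ring outlines = bright inside; inner disks = dark components enclosed
    n,l,st,ce=cv2.connectedComponentsWithStats(m)
    for i in range(1,n):
        if 1500<st[i,4]<12000:
            c,_=cv2.findContours((l==i).astype(np.uint8),cv2.RETR_EXTERNAL,cv2.CHAIN_APPROX_NONE)
            pts=c[0][:,0]; uv=(pts+.5)/4-.5+[x0,y0]
            W=onplane(f,uv,.004)[:,:2].astype(np.float32)
            (cx,cy),(a,b),_=cv2.fitEllipse(W); print(nm,'ring',round(cx,4),round(cy,4),'d',round(a,4),round(b,4))
    P=cloud(f)
    hsv=cv2.cvtColor(f['pixels'],cv2.COLOR_RGB2HSV)
    for lab,c,r,z,hw in(('box',(.585,.295),.09,.045,.004),('cube',(.4635,-.156),.035,.034,.004)):
        m=(np.hypot(P[...,0]-c[0],P[...,1]-c[1])<r)&(P[...,2]>z-.006)
        v,u=np.nonzero(m); W=onplane(f,np.c_[u,v],z)[:,:2]
        k=cv2.minAreaRect((W*1000).astype(np.float32)); print(nm,lab,k)
```

```text
top0.png ring 0.6278 -0.0414 d 0.044 0.0443
top0.png ring 0.6163 0.0328 d 0.0438 0.0442
top0.png ring 0.6049 0.1068 d 0.044 0.0442
top0.png box ((582.8162841796875, 295.2038269042969), (97.10823822021484, 114.67877197265625), 12.821681022644043)
top0.png cube ((462.3912658691406, -155.0703887939453), (40.80549240112305, 40.46866226196289), 84.99214172363281)
scene0.png ring 0.6062 0.1057 d 0.0421 0.0437
scene0.png ring 0.6175 0.0316 d 0.0427 0.0438
scene0.png ring 0.629 -0.0424 d 0.0433 0.0443
scene0.png box ((587.4843139648438, 290.88104248046875), (94.95770263671875, 119.20771789550781), 12.629284858703613)
scene0.png cube ((467.09307861328125, -157.4066162109375), (41.36174392700195, 42.397361755371094), 84.91211700439453)
```

```bash
cat >> h.py <<'E'
def plan(*tg, yaw=None):
    """targets (x,y,z_grasp) m; prints spin then shifts in tool axes after the spin"""
    o=ctrl.get_obs();from scipy.spatial.transform import Rotation as Ro
    p=np.array(o['ee_pos']);R=Ro.from_euler('xyz',o['tcp_rot']);y=np.degrees(o['tcp_rot'][2])
    if yaw is not None:
        s=(y-yaw+90)%180-90; print('spin deg %.2f'%s); R=Ro.from_euler('z',-s,degrees=True)*R
    for t in tg:
        q=np.array([t[0],t[1],t[2]+.163]); print('to',t,'shift mm',(R.inv().apply(q-p)*1000).round(1)); p=q
    print('t',round(o['t'],2),'ee',np.array(o['ee_pos']).round(4),'yaw',round(y,2),'F',np.array(o['ft_force']).round(1),'grip',round(o['grip_width']*88,1),round(o['grip_force'],1))
E
python3 -c "
from h import *
plan((.45,-.2,.2),(.435,.328,.13),yaw=98.8)"
```

```text
spin deg -73.37
to (0.45, -0.2, 0.2) shift mm [332.1 235.4  40.7]
to (0.435, 0.328, 0.13) shift mm [524.1  66.   69.9]
t 0.1 ee [ 0.2683 -0.5642  0.404 ] yaw 25.43 F [-0.1  0.8  0. ] grip 88.1 0.0
```

Call:
move_arm([
  [0,0,0,-8.15],
  [0,0,0,-8.15],
  [0,0,0,-8.15],
  [0,0,0,-8.15],
  [0,0,0,-8.15],
  [0,0,0,-8.15],
  [0,0,0,-8.15],
  [0,0,0,-8.15],
  [0,0,0,-8.15],
  [33,23.5,4,0],
  [33,23.5,4,0],
  [33,23.5,4,0],
  [33,23.5,4,0],
  [33,23.5,4,0],
  [33,23.5,4,0],
  [33,23.5,4,0],
  [33,23.5,4,0],
  [33,23.5,4,0],
  [33,23.5,4,0],
], grip=62, squeeze=25)

```text
t: 2.0
ee_pos: [0.4506, -0.2008, 0.3644]
tcp_rot: [-3.141, -0.0, 1.724]
ft_force: [1.0, -1.0, 0.0]
grip_width: 0.708
grip_force: 0.0
```

Call:
move_arm([
  [37.5,4.7,0,0],
  [37.5,4.7,0,0],
  [37.5,4.7,0,0],
  [37.5,4.7,0,0],
  [37.5,4.7,0,0],
  [37.5,4.7,0,0],
  [37.5,4.7,0,0],
  [37.5,4.7,0,0],
  [37.5,4.7,0,0],
  [37.5,4.7,0,0],
  [37.5,4.7,0,0],
  [37.5,4.7,0,0],
  [37.5,4.7,20,0],
  [37.5,4.7,20,0],
  [0,0,20,0],
  [0,0,10,0],
  [0,0,0,0],
])

```text
t: 3.7
ee_pos: [0.4345, 0.3258, 0.2931]
tcp_rot: [-3.138, 0.002, 1.724]
ft_force: [0.7, 0.5, -0.1]
grip_width: 0.707
grip_force: 0.0
```

```bash
python3 -c "
from h import *
plan((.435,.328,.13),(.435,.328,.031),yaw=98.8)
f=grab('wrist','w1.png'); print(ray(f,[[256,192]]))
P=cloud(f);m=(np.hypot(P[...,0]-.435,P[...,1]-.328)<.03)&(P[...,2]>.056)&(P[...,2]<.07)
T=P[m];print(m.sum(),(T.min(0)+T.max(0))/2,T.max(0)-T.min(0))"
```

```text
spin deg -0.02
to (0.435, 0.328, 0.13) shift mm [2.1 0.8 0.1]
to (0.435, 0.328, 0.031) shift mm [ 0.2  0.3 99. ]
t 3.7 ee [0.4345 0.3258 0.2931] yaw 98.78 F [ 0.7  0.5 -0.1] grip 62.2 0.0
(array([0.42331641, 0.39832869, 0.27248183]), array([[ 0.02565879, -0.2710788 , -0.96232174]]))
433 [0.43505261 0.33132419 0.05963566] [0.01909211 0.01913574 0.00718334]
```

View pics/w1.png

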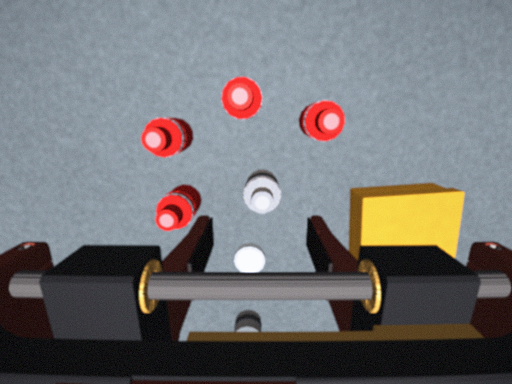

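The wrist view has the aluminium objective at (262,195), between the fingers' sides, with the reds clear around it and the dish at (250,260). I'll descend to it.

Call:
move_arm([
  [3.7,0,20,0],
  [0,0,25,0],
  [0,0,25,0],
  [0,0,20,0],
  [0,0,9,0],
  [0,0,0,0],
])

```text
t: 4.35
ee_pos: [0.4348, 0.3295, 0.1955]
tcp_rot: [-3.141, 0.0, 1.723]
ft_force: [0.4, 0.4, -0.1]
grip_width: 0.706
grip_force: 0.0
```

Call:
move_arm([
  [0,0,0,0],
  [0,0,0,0],
  [0,0,0,0],
  [0,0,0,0],
  [0,0,0,0],
], grip=20)

```text
t: 4.85
ee_pos: [0.4348, 0.3303, 0.1964]
tcp_rot: [3.141, -0.0, 1.724]
ft_force: [0.9, -0.9, 6.7]
grip_width: 0.379
grip_force: 25.0
```

Call:
move_arm([
  [0,0,-10,0],
  [0,0,-25,0],
  [0,0,-25,0],
  [0,0,-25,0],
  [0,0,-5,0],
  [0,0,0,0],
])

```text
t: 5.45
ee_pos: [0.4346, 0.3302, 0.2864]
tcp_rot: [3.14, -0.001, 1.724]
ft_force: [0.0, -0.6, -1.4]
grip_width: 0.381
grip_force: 25.0
```

```bash
python3 -c "
from h import *
plan((.6055,.1063,.12),(.6055,.1063,.036),yaw=98.8)
f=grab('wrist','w2.png');P=cloud(f);o=ctrl.get_obs()['ee_pos']
m=(np.hypot(P[...,0]-o[0],P[...,1]-o[1])<.025)&(P[...,2]>o[2]-.163+.02)&(P[...,2]<o[2]-.12)
T=P[m];print(m.sum(),(T.min(0)+T.max(0))/2-o,T.max(0)-T.min(0),o)"
```

```text
spin deg -0.02
to (0.6055, 0.1063, 0.12) shift mm [-247.4  134.6    3.4]
to (0.6055, 0.1063, 0.036) shift mm [-0.1 -0.1 84. ]
t 5.45 ee [0.4346 0.3302 0.2864] yaw 98.78 F [ 0.  -0.6 -1.4] grip 33.5 25.0
1658 [-0.00151124  0.00188941 -0.13151882] [0.04358779 0.02881429 0.02295871] [0.43433795 0.32993954 0.28542054]
```

Call:
move_arm([
  [-20,11,0,0],
  [-35,19,0,0],
  [-35,19,0,0],
  [-35,19,0,0],
  [-35,19,0,0],
  [-35,19,0,0],
  [-30,16,0,0],
  [-21.7,12.6,0,0],
  [0,0,20,0],
  [0,0,20,0],
  [0,0,0,0],
])

```text
t: 6.6
ee_pos: [0.6035, 0.1062, 0.2413]
tcp_rot: [-3.134, 0.0, 1.723]
ft_force: [-0.4, -0.4, -1.6]
grip_width: 0.379
grip_force: 25.0
```

```bash
python3 -c "
from h import *
plan((.6055,.107,.08),(.6055,.107,.0376),yaw=98.8)"
```

```text
spin deg -0.06
to (0.6055, 0.107, 0.08) shift mm [ 0.5  2.1 -1.7]
to (0.6055, 0.107, 0.0376) shift mm [ 0.   0.3 42.4]
t 6.6 ee [0.6035 0.1062 0.2413] yaw 98.74 F [-0.4 -0.4 -1.6] grip 33.3 25.0
```

Call:
move_arm([
  [0,0,0,0],
  [0,0,15,0],
  [0,0,15,0],
  [0,0,6,0],
  [0,0,0,0],
  [0,0,0,0],
])

```text
t: 7.2
ee_pos: [0.6053, 0.1069, 0.2095]
tcp_rot: [-3.141, 0.0, 1.724]
ft_force: [0.1, -0.1, -2.5]
grip_width: 0.378
grip_force: 25.0
```

```bash
python3 -c "
from h import *
plan((.6055,.107,.0376),yaw=98.8)"
```

```text
spin deg -0.01
to (0.6055, 0.107, 0.0376) shift mm [0.  0.2 8.9]
t 7.2 ee [0.6053 0.1069 0.2095] yaw 98.79 F [ 0.1 -0.1 -2.5] grip 33.3 25.0
```

Call:
move_arm([
  [0,0,5,0],
  [0,0,3.5,0],
  [0,0,0.5,0],
  [0,0,0,0],
  [0,0,0,0],
])

```text
t: 7.7
ee_pos: [0.6053, 0.1068, 0.2008]
tcp_rot: [3.141, 0.0, 1.724]
ft_force: [0.4, 0.4, -0.8]
grip_width: 0.382
grip_force: 25.0
```

Call:
move_arm([
  [0,0,0,0],
  [0,0,0,0],
  [0,0,0,0],
  [0,0,0,0],
], grip=62)

```text
t: 8.1
ee_pos: [0.6054, 0.1069, 0.2009]
tcp_rot: [3.141, -0.0, 1.724]
ft_force: [-0.0, -0.4, -0.6]
grip_width: 0.687
grip_force: 0.0
```

Call:
move_arm([
  [0,0,-10,0],
  [0,0,-30,0],
  [0,0,-30,0],
  [0,0,-30,0],
  [-30,-8,0,0],
  [-40,-15,0,0],
  [-40,-15,0,0],
  [-40,-15,0,0],
  [-40,-15,0,0],
  [-40,-15,0,0],
  [-40,-15,0,0],
  [-40,-15,0,0],
  [0,0,0,0],
])

```text
t: 9.4
ee_pos: [0.54, -0.2209, 0.3016]
tcp_rot: [3.14, 0.002, 1.719]
ft_force: [0.4, 0.5, 1.0]
grip_width: 0.702
grip_force: 0.0
```

```bash
cat >> h.py <<'E'
def tops(pts,names=('top','scene'),save=None,r=.03,dz=.006):
    """pts: dict label->(x,y,ztop): centre of the top surface seen by each camera (pixels cast on plane ztop)"""
    for n in names:
        f=grab(n,save and n+save);P=cloud(f)
        for k,(x,y,z) in pts.items():
            m=(np.hypot(P[...,0]-x,P[...,1]-y)<r)&(P[...,2]>z-dz)&(P[...,2]<z+.012)
            if m.sum()<8: print(n,k,'none');continue
            v,u=np.nonzero(m);W=onplane(f,np.c_[u,v],z)[:,:2]
            print(n,k,'c',((W.min(0)+W.max(0))/2).round(4),'mean',W.mean(0).round(4),'ext',np.ptp(W,0).round(4),'zmax %.4f'%P[m][:,2].max())
E
python3 -c "
from h import *
tops({'tall':(.6055,.107,.066),'eye':(.437,-.313,.05)},save='1.png')
plan((.437,-.313,.13),(.437,-.313,.031),yaw=98.8)"
```

```text
top tall c [0.6031 0.1052] mean [0.6036 0.1047] ext [0.0185 0.018 ] zmax 0.0701
top eye none
scene tall c [0.6085 0.1038] mean [0.6083 0.104 ] ext [0.0196 0.0241] zmax 0.0684
scene eye c [ 0.4393 -0.3138] mean [ 0.4397 -0.3137] ext [0.0444 0.0411] zmax 0.0532
spin deg -0.16
to (0.437, -0.313, 0.13) shift mm [ -78.5 -117.     8.2]
to (0.437, -0.313, 0.031) shift mm [ 0.  -0.1 99. ]
t 9.5 ee [ 0.5406 -0.2175  0.3013] yaw 98.64 F [0.3 0.6 0.5] grip 61.9 0.0
```

Call:
move_arm([
  [-26,-39,3,0],
  [-26,-39,3,0],
  [-27,-39.5,2,0],
  [0,0,0,0],
  [0,0,25,0],
  [0,0,30,0],
  [0,0,25,0],
  [0,0,18,0],
  [0,0,0,0],
])

```text
t: 10.4
ee_pos: [0.4372, -0.3107, 0.1929]
tcp_rot: [-3.139, -0.003, 1.726]
ft_force: [0.3, -0.1, -0.1]
grip_width: 0.706
grip_force: 0.0
```

```bash
python3 -c "
from h import *
plan((.4375,-.313,.031),yaw=98.8)"
```

```text
spin deg 0.09
to (0.4375, -0.313, 0.031) shift mm [-2.3 -0.  -1.2]
t 10.4 ee [ 0.4372 -0.3107  0.1929] yaw 98.89 F [ 0.3 -0.1 -0.1] grip 62.2 0.0
```

Call:
move_arm([
  [-2,0,-2,0],
  [0,0,0,0],
  [0,0,0,0],
  [0,0,0,0],
  [0,0,0,0],
  [0,0,0,0],
], grip=28)

```text
t: 11.0
ee_pos: [0.4377, -0.3149, 0.198]
tcp_rot: [3.14, 0.001, 1.724]
ft_force: [1.4, 2.6, 8.3]
grip_width: 0.477
grip_force: 25.0
```

```bash
python3 -c "
from h import *
plan((.6284,-.0419,.13),(.6284,-.0419,.046),yaw=98.8)"
```

```text
spin deg -0.04
to (0.6284, -0.0419, 0.13) shift mm [240.5 230.4 -94.9]
to (0.6284, -0.0419, 0.046) shift mm [ 0.1 -0.2 84. ]
t 11.0 ee [ 0.4377 -0.3149  0.198 ] yaw 98.76 F [1.4 2.6 8.3] grip 42.0 25.0
```

Call:
move_arm([
  [0,0,-20,0],
  [0,0,-30,0],
  [0,0,-30,0],
  [0,0,-15,0],
  [34,33,0,0],
  [34,33,0,0],
  [34,33,0,0],
  [34,33,0,0],
  [34,33,0,0],
  [34,33,0,0],
  [24,22,0,0],
  [12,10,0,0],
  [0,0,0,0],
  [0,0,20,0],
  [0,0,20,0],
  [0,0,20,0],
  [0,0,20,0],
  [0,0,0,0],
  [0,0,0,0],
])

```text
t: 12.9
ee_pos: [0.6272, -0.0437, 0.2118]
tcp_rot: [-3.14, -0.0, 1.723]
ft_force: [0.4, -0.2, -0.5]
grip_width: 0.476
grip_force: 25.0
```

```bash
python3 -c "
from h import *
plan((.6284,-.0425,.0395),yaw=98.8)"
```

```text
spin deg -0.10
to (0.6284, -0.0425, 0.0395) shift mm [1.  1.4 9.3]
t 12.9 ee [ 0.6272 -0.0437  0.2118] yaw 98.7 F [ 0.4 -0.2 -0.5] grip 41.9 25.0
```

Call:
move_arm([
  [-0.3,1.2,4,0],
  [0,0,4,0],
  [0,0,1.6,0],
  [0,0,0,0],
  [0,0,0,0],
])

```text
t: 13.4
ee_pos: [0.6291, -0.0425, 0.2022]
tcp_rot: [3.141, 0.0, 1.724]
ft_force: [-0.3, -0.4, -1.9]
grip_width: 0.469
grip_force: 25.0
```

Call:
move_arm([
  [0,0,0,0],
  [0,0,0,0],
  [0,0,0,0],
  [0,0,0,0],
], grip=62)

```text
t: 13.8
ee_pos: [0.6291, -0.0426, 0.2022]
tcp_rot: [3.141, 0.0, 1.724]
ft_force: [0.4, 0.4, 0.8]
grip_width: 0.706
grip_force: 0.0
```

Call:
move_arm([
  [0,0,-10,0],
  [0,0,-25,0],
  [0,0,-30,0],
  [0,0,-30,0],
  [20,-15,0,0],
  [35,-30,0,0],
  [35,-30,0,0],
  [35,-30,0,0],
  [35,-30,0,0],
  [20,-15,0,0],
  [0,0,0,0],
  [0,0,0,0],
])

```text
t: 15.0
ee_pos: [0.4538, 0.1127, 0.2979]
tcp_rot: [3.14, 0.0, 1.725]
ft_force: [0.2, 0.9, -0.5]
grip_width: 0.706
grip_force: 0.0
```

```bash
python3 -c "
from h import *
tops({'tall':(.6055,.107,.066),'eye':(.628,-.042,.054),'short':(.446,.153,.036)},save='2.png')
plan((.446,.153,.1),(.446,.153,.023),yaw=98.8)"
```

```text
top tall c [0.6077 0.1052] mean [0.6074 0.1054] ext [0.0095 0.0178] zmax 0.0687
top eye c [ 0.6281 -0.0403] mean [ 0.6282 -0.0409] ext [0.0422 0.0406] zmax 0.0583
top short none
scene tall c [0.6085 0.1032] mean [0.6084 0.1041] ext [0.0198 0.0253] zmax 0.0687
scene eye c [ 0.6319 -0.0419] mean [ 0.6317 -0.0418] ext [0.0427 0.0439] zmax 0.0573
scene short c [0.4528 0.1498] mean [0.4501 0.1509] ext [0.0293 0.0266] zmax 0.0393
spin deg -0.05
to (0.446, 0.153, 0.1) shift mm [41.8 -2.2 34.6]
to (0.446, 0.153, 0.023) shift mm [ 0.  -0.1 77. ]
t 15.1 ee [0.4545 0.1121 0.2976] yaw 98.75 F [ 0.1 -0.3  0.2] grip 62.1 0.0
```

Call:
move_arm([
  [20,-1,10,0],
  [20.5,-1,20,0],
  [0,0,25,0],
  [0,0,25,0],
  [0,0,20,0],
  [0,0,11,0],
  [0,0,0,0],
  [0,0,0,0],
])

```text
t: 15.9
ee_pos: [0.4458, 0.1519, 0.1863]
tcp_rot: [3.141, -0.0, 1.723]
ft_force: [-0.6, 0.4, -0.0]
grip_width: 0.708
grip_force: 0.0
```

```bash
python3 -c "
from h import *
plan((.446,.1532,.023),yaw=98.8)"
```

```text
spin deg -0.07
to (0.446, 0.1532, 0.023) shift mm [1.3 0.4 0.3]
t 15.9 ee [0.4458 0.1519 0.1863] yaw 98.73 F [-0.6  0.4 -0. ] grip 62.3 0.0
```

Call:
move_arm([
  [1.3,0,0,0],
  [0,0,0,0],
  [0,0,0,0],
  [0,0,0,0],
  [0,0,0,0],
  [0,0,0,0],
], grip=18)

```text
t: 16.5
ee_pos: [0.4452, 0.1535, 0.1865]
tcp_rot: [3.141, -0.0, 1.724]
ft_force: [-0.5, 0.2, 6.2]
grip_width: 0.353
grip_force: 25.0
```

```bash
python3 -c "
from h import *
plan((.617,.0322,.1),(.617,.0322,.037),yaw=98.8)"
```

```text
spin deg -0.02
to (0.617, 0.0322, 0.1) shift mm [-146.2  151.3  -76.4]
to (0.617, 0.0322, 0.037) shift mm [-0. -0. 63.]
t 16.5 ee [0.4452 0.1535 0.1865] yaw 98.78 F [-0.5  0.2  6.2] grip 31.1 25.0
```

Call:
move_arm([
  [0,0,-20,0],
  [0,0,-35,0],
  [0,0,-35,0],
  [-25,26,0,0],
  [-35,36,0,0],
  [-35,36,0,0],
  [-30,31,0,0],
  [-15,16,0,0],
  [-6.2,6.3,0,0],
  [0,0,0,0],
  [0,0,25,0],
  [0,0,25,0],
  [0,0,25,0],
  [0,0,3,0],
  [0,0,0,0],
  [0,0,0,0],
])

```text
t: 18.1
ee_pos: [0.6165, 0.0328, 0.1992]
tcp_rot: [3.141, 0.0, 1.725]
ft_force: [-0.2, -0.0, -1.4]
grip_width: 0.357
grip_force: 25.0
```

```bash
python3 -c "
from h import *
plan((.617,.0322,.0275),yaw=98.8)"
```

```text
spin deg 0.02
to (0.617, 0.0322, 0.0275) shift mm [-0.7  0.4  8.7]
t 18.1 ee [0.6165 0.0328 0.1992] yaw 98.82 F [-0.2 -0.  -1.4] grip 31.5 25.0
```

Call:
move_arm([
  [-0.6,0.4,4,0],
  [0,0,3.5,0],
  [0,0,1.2,0],
  [0,0,0,0],
  [0,0,0,0],
])

```text
t: 18.6
ee_pos: [0.6173, 0.0317, 0.1905]
tcp_rot: [3.141, 0.0, 1.724]
ft_force: [-2.3, -0.5, 5.6]
grip_width: 0.355
grip_force: 25.0
```

Call:
move_arm([
  [0,0,0,0],
  [0,0,0,0],
  [0,0,0,0],
  [0,0,0,0],
], grip=58)

```text
t: 19.0
ee_pos: [0.617, 0.0317, 0.1893]
tcp_rot: [-3.142, -0.0, 1.724]
ft_force: [-0.5, 0.2, 0.4]
grip_width: 0.651
grip_force: 0.0
```

Call:
move_arm([
  [0,0,-10,0],
  [0,0,-25,0],
  [0,0,-35,0],
  [0,0,-35,0],
  [0,-30,0,0],
  [0,-35,0,0],
  [-5,-35,0,0],
  [-5,-35,0,0],
  [-5,-25,0,0],
  [0,0,0,0],
  [0,0,0,0],
])

```text
t: 20.1
ee_pos: [0.4618, -0.0076, 0.2952]
tcp_rot: [3.14, 0.0, 1.723]
ft_force: [0.1, 0.1, 0.3]
grip_width: 0.657
grip_force: 0.0
```

```bash
python3 -c "
from h import *
tops({'tall':(.6055,.107,.066),'eye':(.628,-.042,.054),'short':(.617,.032,.040)},save='3.png')
plan((.4471,-.0038,.1),(.4471,-.0038,.021),yaw=98.8)"
```

```text
top tall c [0.6031 0.1052] mean [0.6036 0.1047] ext [0.0185 0.018 ] zmax 0.0708
top eye c [ 0.6281 -0.0403] mean [ 0.6283 -0.0407] ext [0.0421 0.0406] zmax 0.0597
top short c [0.6167 0.0314] mean [0.6219 0.0312] ext [0.0187 0.023 ] zmax 0.0417
scene tall c [0.6085 0.1045] mean [0.6085 0.1045] ext [0.0198 0.0227] zmax 0.0678
scene eye c [ 0.6319 -0.0422] mean [ 0.6318 -0.042 ] ext [0.0427 0.0445] zmax 0.0582
scene short c [0.6211 0.0289] mean [0.6213 0.0297] ext [0.0258 0.0281] zmax 0.0418
spin deg -0.02
to (0.4471, -0.0038, 0.1) shift mm [  5.9 -14.9  31.9]
to (0.4471, -0.0038, 0.021) shift mm [ 0.  -0.2 79. ]
t 20.2 ee [ 0.4627 -0.0073  0.295 ] yaw 98.78 F [0.5 1.  0.1] grip 58.4 0.0
```

Call:
move_arm([
  [3,-7.5,10,0],
  [2.9,-7.4,20,0],
  [0,0,25,0],
  [0,0,25,0],
  [0,0,20,0],
  [0,0,10,0],
  [0,0,0,0],
  [0,0,0,0],
])

```text
t: 21.0
ee_pos: [0.4463, -0.0038, 0.1843]
tcp_rot: [3.141, 0.0, 1.724]
ft_force: [0.1, 0.1, -0.3]
grip_width: 0.662
grip_force: 0.0
```

Call:
move_arm([
  [0,0,0,0],
  [0,0,0,0],
  [0,0,0,0],
  [0,0,0,0],
  [0,0,0,0],
  [0,0,0,0],
], grip=24, squeeze=15)

```text
t: 21.6
ee_pos: [0.4457, -0.004, 0.1847]
tcp_rot: [3.141, 0.0, 1.724]
ft_force: [-0.1, 0.2, 5.6]
grip_width: 0.406
grip_force: 15.0
```

```bash
python3 -c "
from h import *
plan((.4471,-.0038,.12),(.606,.1055,.12),(.606,.1055,.070),yaw=98.8)"
```

```text
spin deg -0.03
to (0.4471, -0.0038, 0.12) shift mm [ -0.1   1.5 -98.3]
to (0.606, 0.1055, 0.12) shift mm [8.370e+01 1.738e+02 1.000e-01]
to (0.606, 0.1055, 0.07) shift mm [ 0. -0. 50.]
t 21.6 ee [ 0.4457 -0.004   0.1847] yaw 98.77 F [-0.1  0.2  5.6] grip 35.7 15.0
```

Call:
move_arm([
  [0,0,-20,0],
  [0,0,-40,0],
  [0,0,-40,0],
  [10,21,0,0],
  [16,34,0,0],
  [16,34,0,0],
  [16,34,0,0],
  [14,29,0,0],
  [8,16,0,0],
  [3.1,7,0,0],
  [0,0,0,0],
  [0,0,15,0],
  [0,0,15,0],
  [0,0,0,0],
  [0,0,0,0],
  [0,0,0,0],
])

```text
t: 23.2
ee_pos: [0.6058, 0.1047, 0.2544]
tcp_rot: [3.142, 0.0, 1.724]
ft_force: [0.4, 0.2, -0.9]
grip_width: 0.404
grip_force: 15.0
```

```bash
python3 -c "
from h import *
plan((.606,.1048,.0712),yaw=98.8)
grab('scene','s4.png')
i=cv2.imread('pics/s4.png')[160:270,240:370];cv2.imwrite('pics/s4c.png',cv2.resize(i,None,fx=4,fy=4,interpolation=2))"
```

```text
spin deg -0.04
to (0.606, 0.1048, 0.0712) shift mm [ 0.1  0.3 20.2]
t 23.2 ee [0.6058 0.1047 0.2544] yaw 98.76 F [ 0.4  0.2 -0.9] grip 35.6 15.0
```

View pics/s4c.png

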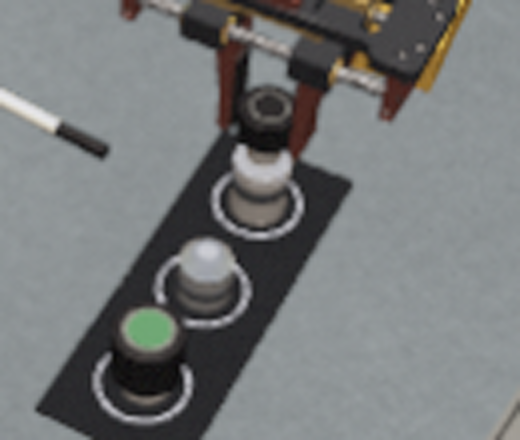

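The cap, crop (267,118), hangs over the tall objective's nose (263,155). The parts stand within their rings. I'll lower the cap.

Call:
move_arm([
  [0,0,8,0],
  [0,0,7,0],
  [0,0,4,0],
  [0,0,0,0],
  [0,0,1,0],
  [0,0,0,0],
  [0,0,0,0],
])

```text
t: 23.95
ee_pos: [0.6059, 0.1049, 0.2345]
tcp_rot: [3.141, -0.0, 1.724]
ft_force: [0.1, 0.1, 0.0]
grip_width: 0.401
grip_force: 15.0
```

Call:
move_arm([
  [0,0,0,0],
  [0,0,0,0],
  [0,0,0,0],
  [0,0,0,0],
], grip=54)

```text
t: 24.35
ee_pos: [0.6058, 0.1049, 0.2345]
tcp_rot: [3.141, -0.0, 1.724]
ft_force: [-0.4, -0.4, 0.4]
grip_width: 0.616
grip_force: 0.0
```

Call:
move_arm([
  [0,0,-10,0],
  [0,0,-25,0],
  [0,0,-35,0],
  [0,0,-20,0],
  [-20,-20,0,0],
  [-40,-25,0,0],
  [-40,-25,0,0],
  [-40,-25,0,0],
  [-40,-20,0,0],
  [-40,-20,0,0],
  [-30,-20,0,0],
  [0,0,0,0],
  [0,0,0,0],
], grip=62)

```text
t: 25.65
ee_pos: [0.4906, -0.1665, 0.3251]
tcp_rot: [3.141, 0.0, 1.722]
ft_force: [0.5, 1.1, -0.7]
grip_width: 0.707
grip_force: 0.0
```

```bash
python3 -c "
from h import *
tops({'tall':(.6055,.105,.071),'eye':(.628,-.042,.054),'short':(.617,.032,.040),'cube':(.4645,-.156,.034)},save='5.png')
a=cv2.imread('pics/top5.png')[110:190,190:340];b=cv2.imread('pics/scene5.png')[170:280,240:370]
cv2.imwrite('pics/c5.png',np.hstack([cv2.resize(a,(450,380),interpolation=2),cv2.resize(b,(350,380),interpolation=2)]))
plan((.4645,-.156,.1),(.4645,-.156,.024),yaw=85)"
```

```text
top tall c [0.604 0.104] mean [0.604  0.1048] ext [0.0323 0.0334] zmax 0.0739
top eye c [ 0.628  -0.0403] mean [ 0.6284 -0.0409] ext [0.0423 0.0406] zmax 0.0585
top short c [0.6142 0.0336] mean [0.6149 0.0323] ext [0.0284 0.0275] zmax 0.0431
top cube c [ 0.4634 -0.1478] mean [ 0.4639 -0.147 ] ext [0.0387 0.0272] zmax 0.0395
scene tall c [0.6072 0.1049] mean [0.6075 0.1043] ext [0.034  0.0377] zmax 0.0739
scene eye c [ 0.6312 -0.0414] mean [ 0.6315 -0.0418] ext [0.0413 0.043 ] zmax 0.0565
scene short c [0.6221 0.0292] mean [0.6207 0.0298] ext [0.0276 0.0267] zmax 0.0421
scene cube c [ 0.4669 -0.1581] mean [ 0.467  -0.1573] ext [0.0442 0.0442] zmax 0.0372
spin deg 13.80
to (0.4645, -0.156, 0.1) shift mm [  6.9 -27.4  61.8]
to (0.4645, -0.156, 0.024) shift mm [ 0.  -0.1 76. ]
t 25.75 ee [ 0.4911 -0.1653  0.3248] yaw 98.8 F [-0.1 -0.5  0.2] grip 62.3 0.0
```

View pics/c5.png

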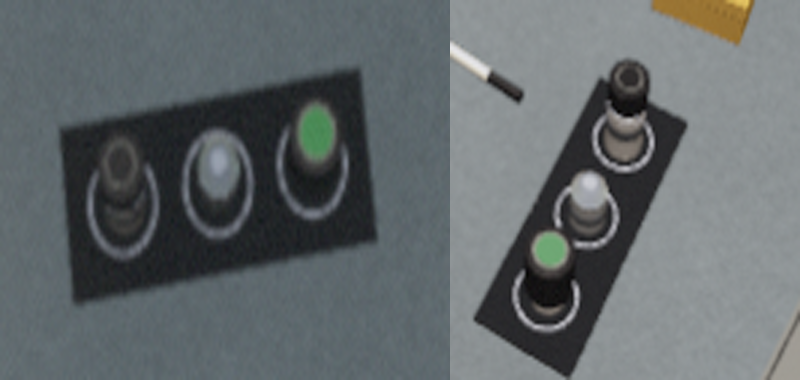

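The cap sits on the tall objective (left crop 122,165) and all three parts are in their rings: short (217,172), eyepiece (316,133). The cube is next.

Call:
move_arm([
  [0,0,0,7],
  [0,0,0,6.8],
  [3,-13,10,0],
  [3.9,-14.4,20,0],
  [0,0,30,0],
  [0,0,30,0],
  [0,0,25,0],
  [0,0,15,0],
  [0,0,7,0],
  [0,0,0,0],
  [0,0,0,0],
])

```text
t: 26.85
ee_pos: [0.4646, -0.1561, 0.1879]
tcp_rot: [3.141, 0.0, 1.484]
ft_force: [0.5, 0.6, 0.5]
grip_width: 0.704
grip_force: 0.0
```

```bash
python3 -c "
from h import *
plan((.4647,-.156,.024),yaw=85)"
```

```text
spin deg 0.03
to (0.4647, -0.156, 0.024) shift mm [0.2 0.1 0.9]
t 26.85 ee [ 0.4646 -0.1561  0.1879] yaw 85.03 F [0.5 0.6 0.5] grip 62.0 0.0
```

Call:
move_arm([
  [0,0,0,0],
  [0,0,0,0],
  [0,0,0,0],
  [0,0,0,0],
  [0,0,0,0],
  [0,0,0,0],
  [0,0,-20,0],
  [0,0,-40,0],
  [0,0,-40,0],
  [0,0,-20,0],
  [0,0,0,-7],
  [0,0,0,-7],
  [0,0,0,-3.8],
  [0,0,0,0],
], grip=28, squeeze=25)

```text
t: 28.25
ee_pos: [0.4638, -0.1565, 0.3074]
tcp_rot: [-3.141, -0.0, 1.794]
ft_force: [0.1, -0.4, -1.1]
grip_width: 0.455
grip_force: 25.0
```

```bash
python3 -c "
from h import *
plan((.53,.05,.144),(.585,.293,.144),yaw=102.8)"
```

```text
spin deg 0.00
to (0.53, 0.05, 0.144) shift mm [186.8 110.3   0.4]
to (0.585, 0.293, 0.144) shift mm [224.8 107.5   0. ]
t 28.25 ee [ 0.4638 -0.1565  0.3074] yaw 102.8 F [ 0.1 -0.4 -1.1] grip 40.1 25.0
```

Call:
move_arm([
  [18,10,0,0],
  [34,19,0,0],
  [36,19,0,0],
  [36,19,0,0],
  [36,19,0,0],
  [36,19,0,0],
  [36,19,0,0],
  [34,19,0,0],
  [26,14,0,0],
  [14,6,0,0],
  [6,2,0,0],
  [0,0,0,0],
  [0,0,0,0],
  [0,0,0,0],
])

```text
t: 29.65
ee_pos: [0.5558, 0.183, 0.3074]
tcp_rot: [-3.141, 0.0, 1.792]
ft_force: [-0.2, 0.5, -0.5]
grip_width: 0.457
grip_force: 25.0
```

```bash
cat > box.py <<'E'
from h import *
import sys
def lid(f,z=.045):
    P=cloud(f);h=cv2.cvtColor(f['pixels'],cv2.COLOR_RGB2HSV)
    m=((h[...,0]>15)&(h[...,0]<32)&(h[...,1]>150)&(np.hypot(P[...,0]-.585,P[...,1]-.293)<.1)&(P[...,2]>z-.007)).astype(np.uint8)
    c=max(cv2.findContours(m,0,cv2.CHAIN_APPROX_NONE)[0],key=cv2.contourArea)[:,0]
    W=onplane(f,c,z)[:,:2]*1000
    c0=np.array(cv2.minAreaRect(W.astype(np.float32))[0]);out=[]
    for k in range(4):   # edge line fits: x+, y+, x-, y-
        a=np.radians(12.7+90*k);n=np.array([np.cos(a),np.sin(a)]);t=np.array([-n[1],n[0]]);half=(47,57)[k%2]
        d=(W-c0)@n;s=(W-c0)@t
        q=W[(d>half-7)&(abs(s)<(57,47)[k%2]-12)]
        if len(q)<10: out.append(None);continue
        vx,vy,x,y=cv2.fitLine(q.astype(np.float32),cv2.DIST_HUBER,0,.01,.01).ravel()
        out.append((np.degrees(np.arctan2(vy,vx))%90,np.array([x,y])))
    print('z med',np.nanmedian(P[m>0][:,2]).round(4),'rect',cv2.minAreaRect(W.astype(np.float32)))
    for k,o in enumerate(out): print(k,o and (round(o[0],2),o[1].round(1)))
    if all(out):
        A=np.mean([o[0] for o in out]);a=np.radians(A);ex=np.array([np.cos(a),np.sin(a)]);ey=np.array([-ex[1],ex[0]])
        cx=(out[0][1]@ex+out[2][1]@ex)/2;cy=(out[1][1]@ey+out[3][1]@ey)/2
        print('centre',(cx*ex+cy*ey).round(1),'size',(out[0][1]-out[2][1])@ex,(out[1][1]-out[3][1])@ey,'ang',A)
if __name__=='__main__':
    for s in ('top0.png','scene0.png'): print(s);lid(load(s))
    print('wrist');lid(grab('wrist','w6.png'))
    plan((.585,.293,.12),yaw=102.8)
E
python3 box.py
```

```text
top0.png
z med 0.044 rect ((581.58251953125, 295.39776611328125), (96.04364013671875, 113.4433822631836), 13.183549880981445)
0 (np.float32(13.2), array([627.3, 306.7], dtype=float32))
1 (np.float32(12.37), array([570.1, 349.8], dtype=float32))
2 (np.float32(12.84), array([536.7, 286.6], dtype=float32))
3 (np.float32(12.4), array([592.8, 241.6], dtype=float32))
centre [582.2 295.8] size 92.738594 110.54615 ang 12.70141
scene0.png
z med 0.0421 rect ((604.5631713867188, 239.4256591796875), (93.95681762695312, 30.91048812866211), 29.052078247070312)
0 (np.float32(9.93), array([640.7, 265.1], dtype=float32))
1 None
2 None
3 None
wrist
z med 0.0446 rect ((583.7505493164062, 298.2420654296875), (92.32769775390625, 111.40462493896484), 12.752150535583496)
0 (np.float32(12.55), array([628. , 309.3], dtype=float32))
1 (np.float32(12.32), array([565.7, 351. ], dtype=float32))
2 (np.float32(12.99), array([539.9, 284. ], dtype=float32))
3 (np.float32(12.72), array([602.7, 245.4], dtype=float32))
centre [583.6 298.1] size 91.52437 111.08762 ang 12.64427
spin deg -0.11
to (0.585, 0.293, 0.12) shift mm [100.8  52.8  24.4]
t 29.7 ee [0.5558 0.1831 0.3074] yaw 102.69 F [0.1 0.2 0.1] grip 39.8 25.0
```

View pics/w6.png

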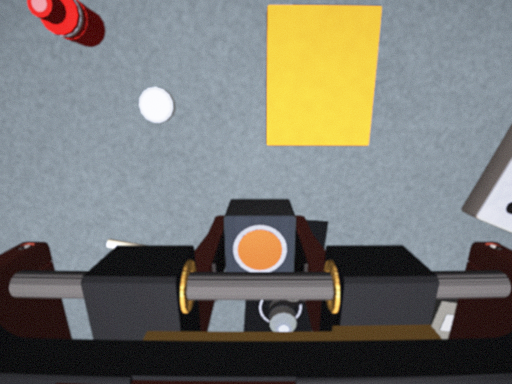

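The wrist view shows the held cube (260,248), window up, and the lid (323,75) clear. Lid centre is about (0.5845, 0.2955), turned 12.65°.

Call:
move_arm([
  [15,7.7,0,0],
  [30,15,0,0],
  [30,15,0,0],
  [20,10,0,0],
  [8.4,5,0,0],
  [0,0,0,0],
  [0,0,20,0],
  [0,0,20,0],
  [0,0,15,0],
  [0,0,8,0],
  [0,0,0,0],
  [0,0,0,0],
  [0,0,0,0],
])

```text
t: 31.0
ee_pos: [0.5849, 0.2968, 0.2453]
tcp_rot: [3.14, -0.0, 1.794]
ft_force: [1.0, -0.2, -1.3]
grip_width: 0.451
grip_force: 25.0
```

```bash
python3 -c "
from h import *
plan((.5845,.2955,.070),yaw=102.65)"
```

```text
spin deg 0.12
to (0.5845, 0.2955, 0.07) shift mm [-1.1 -0.7 12.3]
t 31.0 ee [0.5849 0.2968 0.2453] yaw 102.77 F [ 1.  -0.2 -1.3] grip 39.7 25.0
```

Call:
move_arm([
  [-1,-0.5,6,0.1],
  [0,0,4,0],
  [0,0,1.6,0],
  [0,0,0,0],
  [0,0,0,0],
])

```text
t: 31.5
ee_pos: [0.5841, 0.2956, 0.233]
tcp_rot: [-3.141, 0.0, 1.792]
ft_force: [-2.5, -1.7, 3.5]
grip_width: 0.455
grip_force: 25.0
```

```bash
python3 -c "
from h import *
plan((.5845,.2955,.070),yaw=102.65)"
```

```text
spin deg 0.03
to (0.5845, 0.2955, 0.07) shift mm [-0.1  0.4 -0. ]
t 31.5 ee [0.5841 0.2956 0.233 ] yaw 102.68 F [-2.5 -1.7  3.5] grip 40.0 25.0
```

Contact is light at about 4 N. I'll release, retreat well clear and inspect.

Call:
move_arm([
  [0,0,0,0],
  [0,0,0,0],
  [0,0,0,0],
  [0,0,0,0],
  [0,0,-10,0],
  [0,0,-25,0],
  [0,0,-35,0],
  [0,0,-35,0],
  [-20,-20,0,0],
  [-30,-40,0,0],
  [-30,-40,0,0],
  [-30,-40,0,0],
  [-30,-30,0,0],
  [0,-20,0,0],
  [0,0,0,0],
  [0,0,0,0],
], grip=58)

```text
t: 33.1
ee_pos: [0.4304, 0.1176, 0.3387]
tcp_rot: [3.139, -0.0, 1.792]
ft_force: [0.2, -0.3, -0.6]
grip_width: 0.665
grip_force: 0.0
```

```bash
cat > fin.py <<'E'
from h import *
tops({'cap':(.6055,.105,.071),'eye':(.628,-.042,.054),'short':(.617,.032,.040),'vial':(.4737,-.0842,.04),'dish':(.435,.2425,.010)},save='7.png')
for n in ('top7.png','scene7.png'):
    f=load(n);P=cloud(f)
    m=(np.hypot(P[...,0]-.5845,P[...,1]-.2955)<.04)&(P[...,2]>.071)
    v,u=np.nonzero(m);W=onplane(f,np.c_[u,v],.079)[:,:2]*1000
    print(n,'cube',cv2.minAreaRect(W.astype(np.float32)),np.nanmax(P[m][:,2]))
a=cv2.imread('pics/top7.png')[110:240,100:340];b=cv2.imread('pics/scene7.png')[130:290,230:380]
cv2.imwrite('pics/c7.png',np.hstack([cv2.resize(a,(480,260),interpolation=2),cv2.resize(b,(300,260),interpolation=2)]))
plan((.55,.05,.2))
E
python3 fin.py
```

```text
top cap c [0.6041 0.104 ] mean [0.6055 0.1053] ext [0.0323 0.0334] zmax 0.0748
top eye c [ 0.6281 -0.0403] mean [ 0.6281 -0.0407] ext [0.0422 0.0406] zmax 0.0592
top short c [0.6142 0.0314] mean [0.6146 0.0317] ext [0.0237 0.0275] zmax 0.0435
top vial c [ 0.4725 -0.0846] mean [ 0.4723 -0.0845] ext [0.0205 0.0223] zmax 0.0432
top dish none
scene cap c [0.6079 0.1051] mean [0.6081 0.1042] ext [0.0355 0.0374] zmax 0.0743
scene eye c [ 0.6311 -0.0418] mean [ 0.6316 -0.0423] ext [0.0412 0.0437] zmax 0.0577
scene short c [0.6211 0.0299] mean [0.6207 0.0295] ext [0.0261 0.0254] zmax 0.0426
scene vial c [ 0.4766 -0.0851] mean [ 0.4765 -0.0852] ext [0.0242 0.0243] zmax 0.0420
scene dish c [0.4377 0.2362] mean [0.4388 0.24  ] ext [0.0337 0.0423] zmax 0.0140
top7.png cube ((582.9299926757812, 295.56597900390625), (41.70928955078125, 40.26486587524414), 13.170361518859863) 0.0868426793259578
scene7.png cube ((587.2224731445312, 289.768310546875), (40.526004791259766, 45.49031066894531), 12.397913932800293) 0.08157719418952458
to (0.55, 0.05, 0.2) shift mm [-92.6 101.2 -24.4]
t 33.2 ee [0.431  0.118  0.3384] yaw 102.72 F [-0.2  0.5  0.8] grip 58.1 0.0
```

View pics/c7.png

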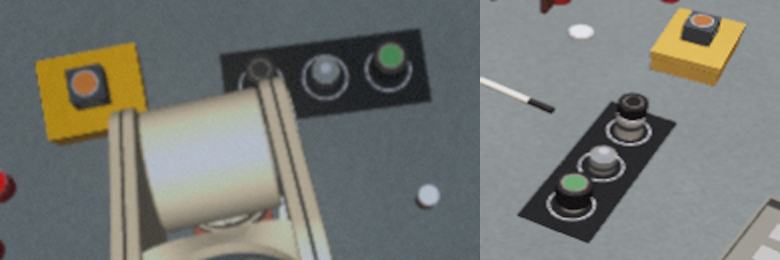

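The cube is on the lid centre, top crop (86,84), with its top edge measured at 0.6 mm from the lid centre and within 0.5° of square. The optics stand in their rings, crop (262,70), (325,75) and (388,58). The vial and dish haven't moved, so I'm handing in.

```bash
python3 -c "
from station import ctrl
print(ctrl.close_job())"
```

```text
the job is handed in; nothing more can be done
None
```

The job is handed in at about 33 s: the optics stand within about 2 mm of their ring centres with the cap on the tall objective, the cube is within about 1 mm of the lid's centre and 0.5° of square, and the vial and dish stand as they were.

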